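Chock the rolling pin and free the pepper tin

ROBOT

A 7-joint arm with a two-finger parallel gripper is mounted at the origin on a cart in front of the work surface, level with it; the furniture and walls round the work are solid. World frame = base frame: x ahead of the robot, y to its left, z up, the work surface at z = 0. Lengths are in m, angles in rad, forces in N, time in s.
With the tool pointing down it reaches from about 0.4 to 0.85 m from the base axis. Payload 10.4 kg.
Tool frame: the origin (TCP) lies on the centre line of the jaws, within the pads' length; the fingertips stand 22 mm ahead of it and the grasp point (between the pads) lies 3 mm ahead of it; x points along the fingers, y is the direction in which the jaws open and shut, and the axes are right-handed (so a half turn about x gives the same grasp; the last joint's range is limited). The gripper opens to 87 mm and grips with 3 to 60 N. Pads are 19 mm wide; open, the fingers measure 117 mm over their backs; the gripper's body (75 mm by 190 mm) begins 51 mm behind the grasp point.
Start: joints at [1.126, 0.332, -0.065, 1.46, 0.022, 1.35, -0.088], TCP at [0.256, -0.57, 0.245] pointing down, gripper open.
Joint ranges: [-2.6, 2.6], [-0.5, 2.12], [-1.47, 1.34], [0.16, 2.42], [-1.27, 4.41], [0.06, 2.06], [-2.6, 2.6]. Speed limits (rad/s): [2.22, 2.22, 2.79, 2.79, 3.14, 3.14, 3.14].

INTERFACE

Orientations are given as a unit quaternion [x, y, z, w].
In Python, from bench import * gives the robot as it stands.
- The arm moves only by the tool arm_command, never from a script. Its argument "targets" is one flat list of numbers, 7 for each row, row after row: the turn, a rotation vector about the tool's x, y, z in units of 45 degrees (1.0 is 45 degrees), then the shift along the tool's x, y, z in units of 25 mm (1.0 is 25 mm), then the opening, from 0 (shut) to 1 (fully open). In form: [wx, wy, wz, tx, ty, tz, fingers, wx, wy, wz, tx, ty, tz, fingers, ...]. A call has 1 to 12 rows; each row shifts and turns the pose as measured when the row begins, along the tool's axes as they then stand; what a row does not reach is not made up. A row lasts 1/12 s, in which the tool goes at most 41.7 mm and 7.16 degrees, less where a joint would pass 70% of its speed; a pose out of reach is approached as far as the arm can. A call with a number of a shift or a turn outside -1 to 1 is refused whole. A call with a gripper value outside its range is refused whole. The fingers move at their own pace and stop on an object; "newtons" is the grip in N (left out, the last holds). Time passes only in rows, so rows that do not move let the fingers close. It gives the time, the measured TCP pose, the force and the opening at its end, in the units of the state.
- read_state(): the state, without advancing time (a new reading comes with each control period).
- camera(name): name is "scene" or "top" or "wrist"; returns the picture (384x512x3 uint8, red, green, blue); there is no depth.
- calibration(name): a dict with "camera_matrix" (3x3 intrinsics, pixels), "R" (3x3) and "t" (3): a world point X has camera coordinates R X + t; the wrist camera has in their place "tool_from_camera" (4x4, takes a point from camera to tool coordinates, whose origin is the TCP and whose axes are the tool frame's). Camera axes: x right, y down, z forward; pixel columns grow to the right and rows downward; lengths in m; the calibration is good to about 2 mm. A picture is of the moment at which its call begins: read the wrist's pose just before it. calibration takes no time and is no camera call.
- close_job(): hands the job in, once; it reports no verdict.
The state is a dict: "time": time; "joint_positions": joint angles; "joint_vel": joint speeds; "joint_torque": joint torques, N m; "ee_pos": TCP position; "eef_rot": TCP orientation; "ft_force": force on the tool from outside, world axes, zero at the start; "torque": the same for the moment, N m; "width": finger opening in m.
Only numpy, scipy, OpenCV 4.12 (cv2) and the standard library are available. Lean on these libraries where they do the work, as an engineer would, in place of code of your own. Each camera call takes 0.05 s, during which the arm holds its last target.

TASK

The rolling pin on the sloping draining board is only kept from rolling down by the pepper tin standing against its low side. Set the wooden wedge flat on the board beside the tin, push its thin end snugly against the low side of the pin and let go of it; only then take the tin away and stand it upright in the wooden tray. The pin must stay where it is on the board, held by the wedge.

Things in the scene. Friction and masses are not known exactly. Their poses are not given: they have to be found in the camera images.
- board: White plastic draining board, 220 mm (x) by 280 mm (y), fixed, on grey feet. Its frame is level: x points horizontally to the high edge, z is vertical, the origin lies on the worktop under the board's centre. The flat top slopes at 6 degrees, rising towards +x: its height over the worktop is 22 mm + 0.105 x. No rim at the low edge (-x).
- rolling_pin: Wooden rolling pin, 0.45 kg: barrel 50 mm diameter, 240 mm long, a darker 27 mm thick handle beyond each end (360 mm overall). Origin at the barrel's centre, on its axis; y along the axis, which lies level across the slope, parallel to the board's y; x and z turn as it rolls. It rolls freely down the board if nothing stops it; a light push moves it uphill.
- tin: Small round pepper tin, grey with a dark label, 41 mm diameter, 51 mm high, about 0.15 kg. Origin at the centre of its underside, z along its axis (square to the sloping board at the start). It stands on the board touching the low side of the pin, up to 45 mm either side of the pin's middle.
- wedge: Dark wooden wedge, 75 (x) x 32 (y) x 36 mm, 0.13 kg, at first flat on the worktop. Origin: centre of its underside, z up. Thin 2 mm toe at x = +37.5 mm; the face rises from it at 35 deg to x = -11 mm; from there to -37.5 mm a full-height block: grip it across the 32 mm. Flat on the board, toe uphill, it meets the pin when its origin is 48 mm downslope of the line where the pin touches the board.
- tray: Low open wooden tray, fixed, 90 mm (x) by 120 mm (y), walls 5 mm thick and 16 mm high, floor about 5 mm thick. Origin at the centre of its underside, z up; empty at the start. (A wall cabinet hangs about 0.5 m over the back of the worktop, beyond and to the right of the board: a raised wrist may meet it, so carry things low and on the near side.)
Things that resemble listed ones, but are neither listed nor needed, are in the scene too. What is shaped like the wedge but purple is not meant. There is more than one size of the tray; the one meant has the size given above.

How it is judged:
On the way:
1. the wedge stands flat on the board, toe uphill, against the low side of the pin and let go, while the tin still stands where it was (contact force between wedge and rolling_pin above 0.05 N and x of wedge in the frame of board below 0 m and angle between the x axis of wedge and the x axis of board, either way round below 0.35 rad and angle between wedge's own z axis and vertical below 0.19 rad and contact force between the fingers and wedge below 0.05 N and distance of tin from where it was at the start of the episode below 0.02 m), for 0.2 s.
At the end, for the whole second after the job is handed in: The pin rests still on the board, within 25 mm of its start and 0.15 rad of straight across, bearing on the wedge (over 0.05 N); the wedge is flat on the board below it, toe uphill within 0.35 rad; the tin stands still in the tray on its floor, within 0.1 rad of upright (contact force between wedge and rolling_pin above 0.05 N and x of wedge in the frame of board below 0 m and angle between the x axis of wedge and the x axis of board, either way round below 0.35 rad and angle between wedge's own z axis and vertical below 0.19 rad and contact force between the fingers and wedge below 0.05 N and distance of rolling_pin from where it was at the start of the episode below 0.025 m and angle between the y axis of rolling_pin and the y axis of board, either way round below 0.15 rad and linear speed of each of rolling_pin, tin below 0.01 m/s and angular speed of rolling_pin below 0.1 rad/s and x of tin in the frame of tray between -0.035 and 0.035 m and y of tin in the frame of tray between -0.05 and 0.05 m and z of tin in the frame of tray below 0.01 m and angle between tin's own z axis and vertical below 0.1 rad); the robot touches nothing.
It fails at once if the pin rolls or is shoved more than 50 mm from where it lay (distance of rolling_pin from where it was at the start of the episode above 0.05 m).
It fails at once if the tin is tipped over (angle between tin's own z axis and vertical above 0.7 rad).
It also fails if it takes over 58 s, if anything falls off the work surface, if the arm or the gripper's body presses on something with over 40 N, if the wrist force passes 120 N, or if a joint passes its speed limit or range.

## Working session

There is one attempt and no reset: what is moved stays moved. The work goes in short steps, Python scripts to look and compute and a tool call to move; the robot and the scene stay as the last step left them, time stands still between calls to the robot, and variables do not carry over. Pictures are saved under pics/ and viewed, and the job is handed in when it is done.

Besides the shell and the picture viewer there is one more tool, called after ">>>" by a JSON object that holds its "fn" and its "kwargs". arm_command: Moves the arm, as the interface text tells. Shifts and turns lie within -1 to 1; 1 stands for 25 mm of shift or 45 degrees of turn. Its arguments: {"type":"object","properties":{"targets":{"type":"array","items":{"type":"number","minimum":-1,"maximum":1}},"newtons":{"type":"number"}},"required":["targets"]}

```bash
mkdir -p pics; ls
python3 - <<'E'
from bench import *
import cv2
print(read_state())
for n in ("scene","top","wrist"):
    im=camera(n); cv2.imwrite(f"pics/{n}0.png",im[:,:,::-1]); print(n,calibration(n))
E
```

```text
pics
{'time': 0.0, 'joint_positions': array([ 1.12640762,  0.33287467, -0.06470639,  1.46098694,  0.02158102,
        1.34987661, -0.08851363]), 'joint_vel': array([ 0.00193287,  0.00019512, -0.00114997, -0.00101168, -0.00175482,
        0.00088965,  0.00052315]), 'joint_torque': array([-4.02359456e-04, -6.23262191e+01,  2.40930822e-02, -3.89891982e+01,
       -6.13602321e-02,  3.98428214e-02,  1.77697561e-04]), 'ee_pos': array([ 0.25572346, -0.56988421,  0.24373039]), 'eef_rot': array([-0.69131547, -0.14852315,  0.69156302, -0.14752753]), 'ft_force': array([-1.4587846 , -0.34161159, -0.00304471]), 'torque': array([ 0.05255563, -0.00550378, -0.02605409]), 'width': 0.08715033854750306}
scene {'camera_matrix': array([[447.46246934,   0.        , 253.29293166],
       [  0.        , 447.46246934, 192.38623041],
       [  0.        ,   0.        ,   1.        ]]), 'R': array([[ 0.74552285, -0.66622391, -0.01847618],
       [-0.30108322, -0.31192942, -0.90113758],
       [ 0.59459614,  0.67738153, -0.43313935]]), 't': array([-0.37500409,  0.16168615,  1.04331908])}
top {'camera_matrix': a
[... 198 characters left out ...]
405473],
       [-0.98146852, -0.01697513, -0.19087006],
       [ 0.19057435,  0.01761621, -0.98151469]]), 't': array([-0.0918827 ,  0.45968619,  0.83742431])}
wrist {'camera_matrix': array([[300.24412929,   0.        , 253.98351   ],
       [  0.        , 300.24412929, 191.75520301],
       [  0.        ,   0.        ,   1.        ]]), 'tool_from_camera': array([[-3.11623319e-04, -2.40125240e-01,  9.70741867e-01,
        -1.39557592e-01],
       [ 9.99999664e-01,  6.61528092e-04,  4.84652844e-04,
         9.87655672e-04],
       [-7.58550396e-04,  9.70741691e-01,  2.40124953e-01,
        -6.67523106e-02],
       [ 0.00000000e+00,  0.00000000e+00,  0.00000000e+00,
         1.00000000e+00]])}
```

View pics/scene0.png

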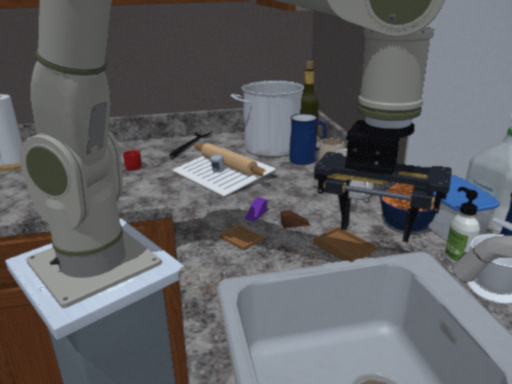

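View pics/top0.png

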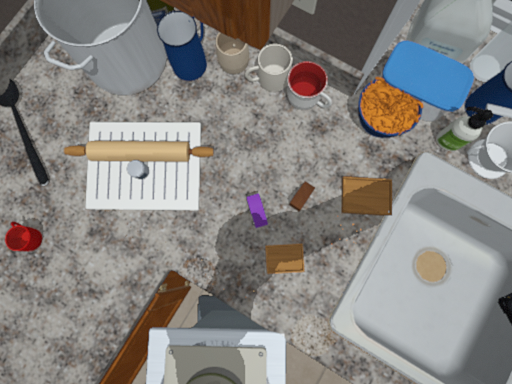

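View pics/wrist0.png

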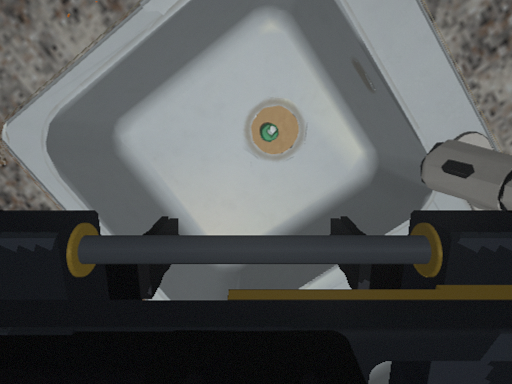

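```bash
cat > h.py <<'E'
import numpy as np,cv2
from scipy.spatial.transform import Rotation as Ro
from bench import *
def ray(name,px,z,st=None):
    c=calibration(name);K=c["camera_matrix"]
    px=np.atleast_2d(np.array(px,float))
    d=np.c_[px,np.ones(len(px))]@np.linalg.inv(K).T
    if name=="wrist":
        T=c["tool_from_camera"];Rt=Ro.from_quat(st["eef_rot"]).as_matrix()
        o=Rt@T[:3,3]+st["ee_pos"]; D=d@(Rt@T[:3,:3]).T
    else:
        R=c["R"];o=-R.T@c["t"];D=d@R
    s=(z-o[2])/D[:,2]
    return o+D*s[:,None]
def proj(name,X,st=None):
    c=calibration(name);K=c["camera_matrix"];X=np.atleast_2d(X)
    if name=="wrist":
        T=c["tool_from_camera"];Rt=Ro.from_quat(st["eef_rot"]).as_matrix()
        x=((X-st["ee_pos"])@Rt-T[:3,3])@T[:3,:3]
    else: x=X@c["R"].T+c["t"]
    p=x@K.T
    return p[:,:2]/p[:,2:]
E
python3 - <<'E'
import cv2
a=cv2.imread("pics/top0.png")
cv2.imwrite("pics/top0a.png",cv2.resize(a[110:220,60:220],None,fx=5,fy=5,interpolation=cv2.INTER_CUBIC)[:600])
cv2.imwrite("pics/top0b.png",cv2.resize(a[165:285,235:395],None,fx=5,fy=5,interpolation=cv2.INTER_CUBIC)[:600])
b=cv2.imread("pics/scene0.png")
cv2.imwrite("pics/sc0a.png",cv2.resize(b[130:270,165:385],None,fx=3.6,fy=3.6,interpolation=cv2.INTER_CUBIC))
E
```

```text
(no output)
```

View pics/top0a.png

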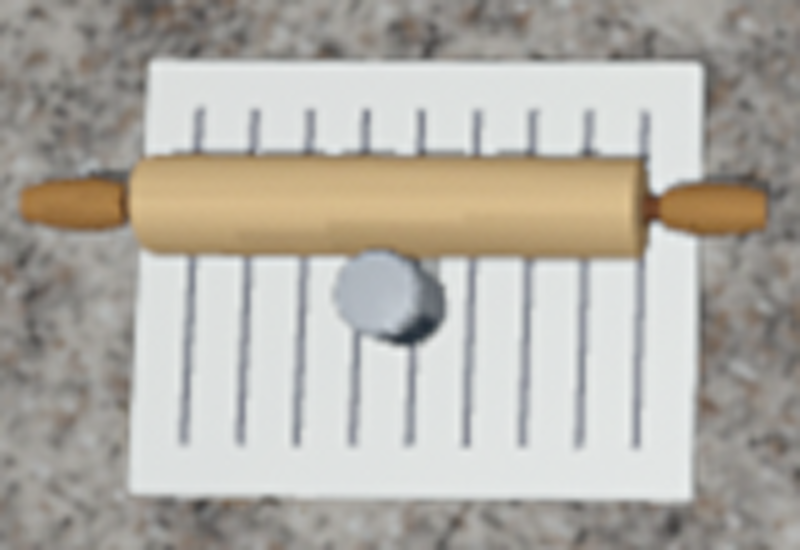

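View pics/top0b.png

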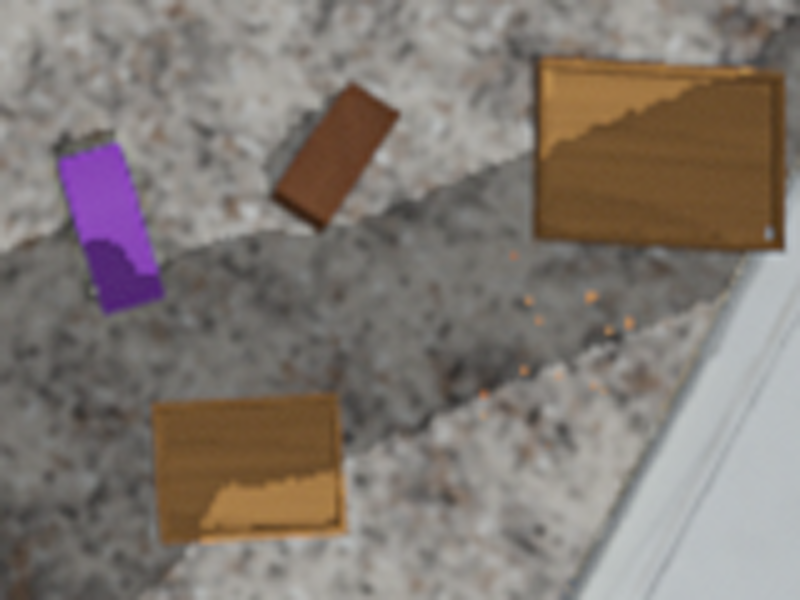

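View pics/sc0a.png

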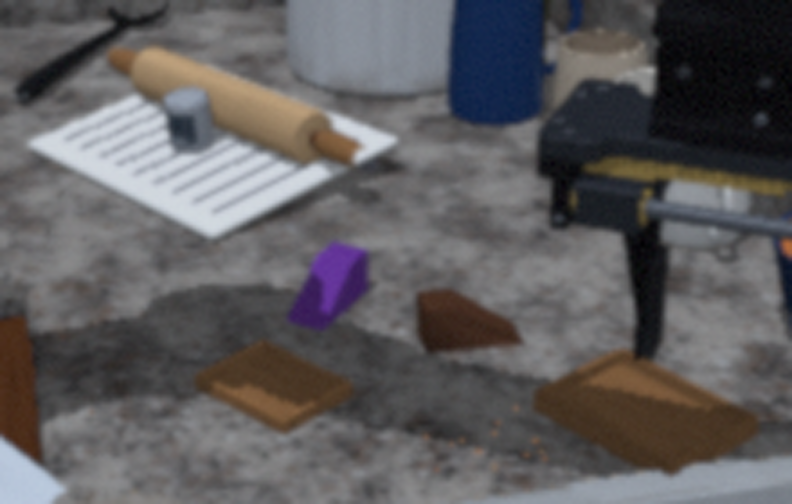

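```bash
cat > m.py <<'E'
from h import *
np.set_printoptions(precision=4,suppress=True)
a=cv2.imread("pics/top0.png");hsv=cv2.cvtColor(a,cv2.COLOR_BGR2HSV)
f=lambda p,ox,oy:np.array(p,float)/5+[ox,oy]-0.4
# board corners (zoom a)
z=.022
B=f([[148,60],[705,62],[693,500],[130,495]],60,110)
bc=np.vstack([ray("top",B[:2],.022+.0115),ray("top",B[2:],.022-.0115)])
print("board",bc, bc.mean(0), np.linalg.norm(bc-np.roll(bc,-1,0),axis=1))
T=f([[538,56],[785,72],[785,250],[533,240]],235,165)
tr=ray("top",T,.016);print("trayB",tr,tr.mean(0),np.linalg.norm(tr-np.roll(tr,-1,0),axis=1))
T=f([[152,402],[338,393],[346,533],[162,543]],235,165)
t2=ray("top",T,.016);print("trayA",np.linalg.norm(t2-np.roll(t2,-1,0),axis=1))
# wedge block: top-face back corners z=.036, toe corners z~.002
w=ray("top",f([[274,193],[322,221]],235,165),.036);w2=ray("top",f([[322,230],[272,198]],235,165),.0)
toe=ray("top",f([[352,83],[400,113]],235,165),.002)
print("wedge",w,toe,w2,np.linalg.norm(w.mean(0)-toe.mean(0)))
d=toe.mean(0)-w.mean(0);print(np.arctan2(d[1],d[0]),(w.mean(0)+toe.mean(0))/2)
# pin silhouette
p=ray("top",f([[130,205],[648,207]],60,110),.022+.005+.025);print("pin",p,p.mean(0))
p=ray("top",f([[400,155],[400,253]],60,110),.052);print(p)
print("tin top",ray("top",f([[378,293],[378,250],[378,335],[334,293],[422,293]],60,110),.022+.051))
for n in ("top",): print(-calibration(n)["R"].T@calibration(n)["t"])
E
python3 m.py
```

```text
board [[0.6466 0.3365 0.0335]
 [0.6496 0.0562 0.0335]
 [0.4317 0.0553 0.0105]
 [0.4293 0.3329 0.0105]] [0.5393 0.1952 0.022 ] [0.2803 0.219  0.2777 0.2186]
trayB [[ 0.5214 -0.2969  0.016 ]
 [ 0.5153 -0.4174  0.016 ]
 [ 0.427  -0.4131  0.016 ]
 [ 0.4297 -0.2922  0.016 ]] [ 0.4734 -0.3549  0.016 ] [0.1207 0.0883 0.1209 0.0917]
trayA [0.0887 0.0654 0.0865 0.0659]
wedge [[ 0.4471 -0.1656  0.036 ]
 [ 0.434  -0.1884  0.036 ]] [[ 0.5095 -0.207   0.002 ]
 [ 0.4946 -0.2308  0.002 ]] [[ 0.4353 -0.1921  0.    ]
 [ 0.4509 -0.1674  0.    ]] 0.08181985209102954
-0.5978032342601933 [ 0.4713 -0.198   0.019 ]
pin [[0.5648 0.3282 0.052 ]
 [0.5677 0.0769 0.052 ]] [0.5662 0.2026 0.052 ]
[[0.5921 0.199  0.052 ]
 [0.5428 0.1951 0.052 ]]
tin top [[0.5171 0.1967 0.073 ]
 [0.538  0.1984 0.073 ]
 [0.497  0.195  0.073 ]
 [0.5168 0.2173 0.073 ]
 [0.5175 0.176  0.073 ]]
[ 0.2934 -0.0988  0.9084]
```

```bash
cat >> h.py <<'E'
np.set_printoptions(precision=3,suppress=True)
def frame(yaw,tilt=0,flip=False):
    # tool x down, tool y along heading+90 ; heading yaw, tilt: slope rise along heading (rad)
    h=np.array([np.cos(yaw)*np.cos(tilt),np.sin(yaw)*np.cos(tilt),np.sin(tilt)])
    y=np.array([-np.sin(yaw),np.cos(yaw),0]); n=np.cross(h,y) # normal up
    if flip: y=-y
    return np.c_[-n,y,np.cross(-n,y)]
def go(pos,Rg):
    st=read_state();R=Ro.from_quat(st["eef_rot"]).as_matrix()
    rv=Ro.from_matrix(R.T@Rg).as_rotvec()/(np.pi/4)
    d=(np.array(pos)-st["ee_pos"])
    print("t",round(st["time"],2),"at",st["ee_pos"],"turn",rv,"shift now-axes",R.T@d/.025,"shift goal-axes",Rg.T@d/.025,"w",round(st["width"],4),"F",st["ft_force"])
    return R
E
python3 - <<'E'
from h import *
R=go([.45,-.185,.2],frame(-.585));print(R)
go([.45,-.185,.2],frame(-.585,flip=True))
E
```

```text
t 0.15 at [ 0.256 -0.57   0.244] turn [-2.718 -0.001  0.001] shift now-axes [  1.769 -10.867 -13.394] shift goal-axes [ 1.757 17.13  -2.026] w 0.0869 F [-0.153 -0.793 -0.286]
[[-0.     0.409 -0.912]
 [ 0.001 -0.912 -0.409]
 [-1.    -0.001  0.   ]]
t 0.15 at [ 0.256 -0.57   0.244] turn [1.282 0.001 0.001] shift now-axes [  1.769 -10.867 -13.394] shift goal-axes [  1.757 -17.13    2.026] w 0.0869 F [-0.153 -0.793 -0.286]
```

>>> {"fn": "arm_command", "kwargs": {"targets": [0.16,0,0,0,-0.6,-0.75,1,0.16,0,0,0,-0.7,-0.67,1,0.16,0,0,0,-0.8,-0.6,1,0.16,0,0,0.1,-0.87,-0.5,1,0.16,0,0,0.1,-0.92,-0.38,1,0.16,0,0,0.1,-0.96,-0.26,1,0.16,0,0,0.1,-0.98,-0.14,1,0.16,0,0,0.1,-1,0,1,0,0,0,0.1,-0.98,0.1,1,0,0,0,0.1,-0.98,0.1,1,0,0,0,0.1,-0.98,0.1,1,0,0,0,0.1,-0.98,0.1,1]}}

```text
time: 1.15
ee_pos: [0.3902, -0.2982, 0.2169]
eef_rot: [-0.674, 0.207, 0.678, 0.207]
ft_force: [0.4, -0.9, 0.4]
width: 0.0871
```

Run:
```python
from h import *
go([.43,-.17,.2],frame(-.585,flip=True))
```

```text
t 1.15 at [ 0.39  -0.298  0.217] turn [-0.012  0.008 -0.001] shift now-axes [ 0.681 -5.138  1.549] shift goal-axes [ 0.676 -5.152  1.504] w 0.0871 F [ 0.366 -0.914  0.38 ]
```

>>> {"fn": "arm_command", "kwargs": {"targets": [0,0,0,0.1,-0.9,0.3,1,0,0,0,0.1,-0.9,0.3,1,0,0,0,0.1,-0.9,0.3,1,0,0,0,0.1,-0.9,0.3,1,0,0,0,0.1,-0.9,0.2,1,0,0,0,0.1,-0.7,0.1,1,0,0,0,0,0,0,1,0,0,0,0,0,0,1]}}

```text
time: 1.82
ee_pos: [0.434, -0.1565, 0.1999]
eef_rot: [-0.674, 0.204, 0.68, 0.205]
ft_force: [-0.1, -0.3, 0.9]
width: 0.0871
```

Run:
```python
from h import *
go([.447,-.181,.2],frame(-.585,flip=True))
im=camera("wrist");cv2.imwrite("pics/w1.png",im[:,:,::-1])
```

```text
t 1.82 at [ 0.434 -0.156  0.2  ] turn [-0.001  0.011 -0.001] shift now-axes [-0.013  0.53  -0.975] shift goal-axes [-0.005  0.53  -0.974] w 0.0871 F [-0.139 -0.307  0.899]
```

View pics/w1.png

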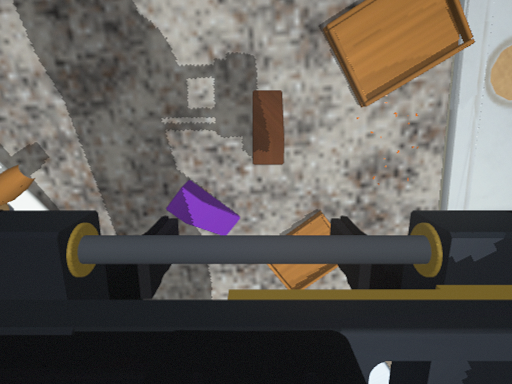

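Run:
```python
from h import *
st=read_state()
a=cv2.imread("pics/w1.png");hsv=cv2.cvtColor(a,cv2.COLOR_BGR2HSV)
cv2.imwrite("pics/w1z.png",cv2.resize(a[75:180,225:315],None,fx=5,fy=5,interpolation=cv2.INTER_CUBIC))
```

```text
(no output)
```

View pics/w1z.png

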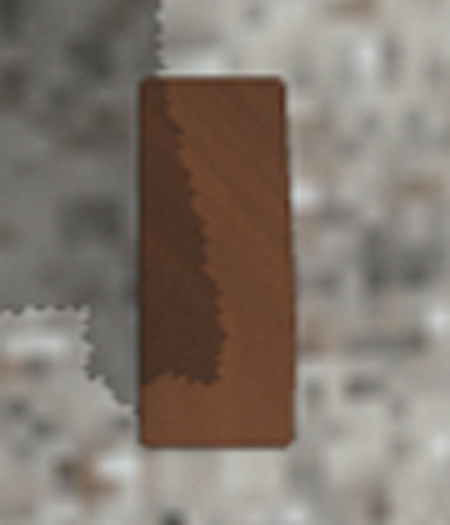

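Run:
```python
from h import *
st=read_state()
f=lambda p:np.array(p,float)/5+[225,75]-0.4
toe=ray("wrist",f([[139,77],[285,77]]),.002,st)
bk=ray("wrist",f([[139,448],[295,448]]),.036,st)
for q in(toe,bk):print(q,np.linalg.norm(q[0]-q[1]))
d=toe.mean(0)-bk.mean(0);L=np.hypot(*d[:2]);yaw=np.arctan2(d[1],d[0]);print(L,yaw)
y=bk[0]-bk[1];print(np.arctan2(-y[0],y[1])); y=toe[0]-toe[1];print(np.arctan2(-y[0],y[1]))
g=bk.mean(0)[:2]+d[:2]/L*.0135;print("grasp",g)
go([*g,.12],frame(yaw,flip=True))
```

```text
[[ 0.513 -0.206  0.002]
 [ 0.496 -0.232  0.002]] 0.031119177729510276
[[ 0.451 -0.165  0.036]
 [ 0.434 -0.192  0.036]] 0.03174369603860498
0.07429257375909414 -0.5803977163974843
-0.5853452815376776
-0.5851179993593011
grasp [ 0.454 -0.186]
t 1.87 at [ 0.434 -0.156  0.2  ] turn [-0.007  0.011 -0.001] shift now-axes [ 3.183  0.54  -1.343] shift goal-axes [ 3.195  0.549 -1.313] w 0.0869 F [0.516 0.537 0.466]
```

>>> {"fn": "arm_command", "kwargs": {"targets": [0,0.01,0,0.6,0.3,-0.6,1,0,0,0,0.9,0.25,-0.6,1,0,0,0,0.9,0,-0.1,1,0,0,0,0.9,0,0,0.7,0,0,0,0.9,0,0,0.7,0,0,0,0.8,0,0,0.7,0,0,0,0.6,0,0,0.7,0,0,0,0,0,0,0.7]}}

```text
time: 2.53
ee_pos: [0.4525, -0.1974, 0.0557]
eef_rot: [0.677, -0.21, -0.674, -0.207]
ft_force: [-1.1, 0.4, -0.2]
width: 0.0639
```

Run:
```python
from h import *
go([.454,-.186,.028],frame(-.583,flip=True))
```

```text
t 2.53 at [ 0.452 -0.197  0.056] turn [-0.018 -0.006 -0.004] shift now-axes [ 1.108 -0.414  0.211] shift goal-axes [ 1.11  -0.414  0.199] w 0.0639 F [-1.077  0.429 -0.185]
```

>>> {"fn": "arm_command", "kwargs": {"targets": [-0.018,-0.006,0,0,-0.4,0.2,0.6,0,0,0,0,0,0,0.6,0,0,0,0.5,0,0,0.6,0,0,0,0.5,0,0,0.6,0,0,0,0,0,0,0.6]}}

```text
time: 2.95
ee_pos: [0.4554, -0.188, 0.0325]
eef_rot: [0.678, -0.205, -0.676, -0.202]
ft_force: [-0.6, 0.2, -0.9]
width: 0.0527
```

Run:
```python
from h import *
go([.454,-.186,.028],frame(-.583,flip=True))
```

```text
t 2.95 at [ 0.455 -0.188  0.033] turn [-0.002 -0.006 -0.004] shift now-axes [ 0.181 -0.034  0.092] shift goal-axes [ 0.181 -0.033  0.091] w 0.0527 F [-0.595  0.238 -0.872]
```

>>> {"fn": "arm_command", "kwargs": {"targets": [0,-0.006,-0.004,0.18,-0.03,0.1,0.5,0,0,0,0,0,0,0.2,0,0,0,0,0,0,0.2,0,0,0,0,0,0,0.2,0,0,0,0,0,0,0.2], "newtons": 25}}

```text
time: 3.37
ee_pos: [0.4547, -0.1862, 0.0293]
eef_rot: [0.678, -0.204, -0.676, -0.204]
ft_force: [0.6, 0.3, -1.6]
width: 0.0318
```

Run:
```python
from h import *
go([.454,-.186,.12],frame(-.583,flip=True))
```

```text
t 3.37 at [ 0.455 -0.186  0.029] turn [-0.002 -0.003  0.001] shift now-axes [-3.629  0.005  0.018] shift goal-axes [-3.629  0.008  0.026] w 0.0318 F [ 0.552  0.257 -1.583]
```

>>> {"fn": "arm_command", "kwargs": {"targets": [0,0,0,-0.8,0,0,0.2,0,0,0,-0.9,0,0,0.2,0,0,0,-0.9,0,0,0.2,0,0,0,-0.9,0,0,0.2,0,0,0,-0.9,0,0,0.2,0,0,0,0,0,0,0.2]}}

```text
time: 3.87
ee_pos: [0.453, -0.1855, 0.1437]
eef_rot: [-0.677, 0.203, 0.678, 0.204]
ft_force: [0.5, 0.5, -1.2]
width: 0.0319
```

Run:
```python
from h import *
go([.460,.2605,.14],frame(.01,.105,flip=True))
```

```text
t 3.87 at [ 0.453 -0.186  0.144] turn [-0.756  0.131 -0.038] shift now-axes [  0.17  -15.038   9.603] shift goal-axes [  0.195 -17.837  -0.442] w 0.0319 F [ 0.473  0.456 -1.207]
```

>>> {"fn": "arm_command", "kwargs": {"targets": [-0.126,0.022,-0.006,0,-0.8,0.5,0.2,-0.126,0.022,-0.006,0,-0.85,0.42,0.2,-0.126,0.022,-0.006,0,-0.9,0.34,0.2,-0.126,0.022,-0.006,0,-0.92,0.25,0.2,-0.126,0.022,-0.006,0,-0.94,0.15,0.2,-0.126,0.022,-0.006,0,-0.95,0.07,0.2,0,0,0,0,-0.95,0,0.2,0,0,0,0,-0.95,0,0.2,0,0,0,0,-0.95,0,0.2,0,0,0,0,-0.95,0,0.2,0,0,0,0,-0.95,0,0.2,0,0,0,0,-0.95,0,0.2]}}

```text
time: 4.87
ee_pos: [0.4487, 0.1053, 0.14]
eef_rot: [0.746, 0.008, -0.666, 0.014]
ft_force: [0.4, 0.0, -0.6]
width: 0.0319
```

Run:
```python
from h import *
go([.460,.2605,.14],frame(.01,.105,flip=True))
```

```text
t 4.87 at [0.449 0.105 0.14 ] turn [ 0.027 -0.01  -0.009] shift now-axes [ 0.012 -6.193 -0.64 ] shift goal-axes [ 0.053 -6.205 -0.511] w 0.0319 F [ 0.397  0.021 -0.643]
```

>>> {"fn": "arm_command", "kwargs": {"targets": [0.02,-0.01,-0.009,0,-0.9,-0.1,0.2,0,0,0,0,-0.95,-0.1,0.2,0,0,0,0,-0.95,-0.1,0.2,0,0,0,0,-0.95,-0.1,0.2,0,0,0,0,-0.9,-0.1,0.2,0,0,0,0,-0.5,0,0.2,0,0,0,0,0,0,0.2,0,0,0,0,0,0,0.2]}}

```text
time: 5.53
ee_pos: [0.4552, 0.2455, 0.1382]
eef_rot: [0.742, 0.008, -0.67, 0.007]
ft_force: [-0.6, -1.4, -1.2]
width: 0.032
```

Run:
```python
from h import *
go([.460,.2605,.14],frame(.01,.105,flip=True))
im=camera("wrist");cv2.imwrite("pics/w2.png",im[:,:,::-1])
```

```text
t 5.53 at [0.455 0.245 0.138] turn [0.014 0.004 0.003] shift now-axes [-0.052 -0.597 -0.211] shift goal-axes [-0.053 -0.599 -0.205] w 0.032 F [-0.562 -1.371 -1.157]
```

View pics/w2.png

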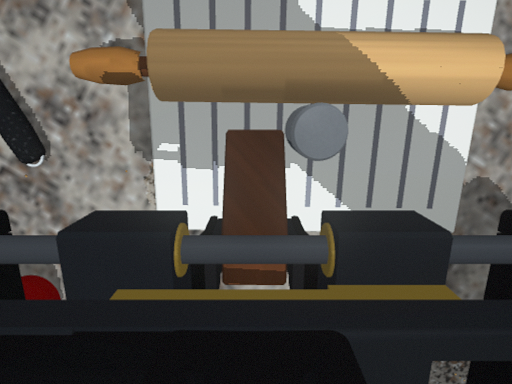

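Run:
```python
from h import *
st=read_state()
print("tin top",ray("wrist",[[317,132],[317,104],[317,160],[286,132],[348,132]],.0705,st))
print("pin ends",ray("wrist",[[150,66],[503,70]],.050,st))
print("toe",ray("wrist",[[225,130],[285,130]],.11,st))
```

```text
tin top [[0.52  0.202 0.071]
 [0.539 0.203 0.071]
 [0.501 0.201 0.071]
 [0.52  0.224 0.071]
 [0.521 0.181 0.071]]
pin ends [[0.567 0.325 0.05 ]
 [0.57  0.062 0.05 ]]
toe [[0.518 0.263 0.11 ]
 [0.519 0.229 0.11 ]]
```

>>> {"fn": "arm_command", "kwargs": {"targets": [0.014,0.004,0.003,0,-0.7,-0.25,0.2,0,0,0,0.6,0,0,0.2,0,0,0,0.9,0,0,0.2,0,0,0,0.9,0,0,0.2,0,0,0,0.6,0,0,0.2,0,0,0,0,0,0,0.2]}}

```text
time: 6.08
ee_pos: [0.472, 0.2554, 0.062]
eef_rot: [0.745, -0.001, -0.668, 0.001]
ft_force: [-0.7, -1.1, -1.4]
width: 0.0321
```

Run:
```python
from h import *
go([.466,.2645,.058],frame(.01,.105,flip=True))
```

```text
t 6.08 at [0.472 0.255 0.062] turn [-0.012 -0.005 -0.006] shift now-axes [ 0.13  -0.366  0.257] shift goal-axes [ 0.133 -0.367  0.253] w 0.0321 F [-0.743 -1.064 -1.423]
```

>>> {"fn": "arm_command", "kwargs": {"targets": [-0.012,-0.005,-0.006,0,-0.4,0.25,0.2,0,0,0,0,0,0,0.2,0,0,0,0.2,0,0,0.2,0,0,0,0.15,0,0,0.2,0,0,0,0,0,0,0.2]}}

```text
time: 6.5
ee_pos: [0.4675, 0.2644, 0.0546]
eef_rot: [0.744, 0.003, -0.668, 0.003]
ft_force: [-0.2, 0.2, -0.8]
width: 0.0318
```

Run:
```python
from h import *
go([.466,.2645,.044],frame(.01,.105,flip=True))
```

```text
t 6.5 at [0.467 0.264 0.055] turn [-0.003 -0.003 -0.   ] shift now-axes [ 0.417 -0.004  0.104] shift goal-axes [ 0.417 -0.004  0.103] w 0.0318 F [-0.159  0.157 -0.816]
```

>>> {"fn": "arm_command", "kwargs": {"targets": [0,-0.003,0,0.15,0,0.03,0.2,0,0,0,0.12,0,0,0.2,0,0,0,0.08,0,0,0.2,0,0,0,0,0,0,0.2]}}

```text
time: 6.83
ee_pos: [0.4685, 0.2645, 0.0461]
eef_rot: [0.744, 0.003, -0.668, 0.002]
ft_force: [-0.5, -0.4, -1.8]
width: 0.0319
```

>>> {"fn": "arm_command", "kwargs": {"targets": [0,0,0,0.06,0,0,0.2,0,0,0,0,0,0,0.2]}}

```text
time: 7.0
ee_pos: [0.4687, 0.2644, 0.0443]
eef_rot: [0.744, 0.003, -0.668, 0.002]
ft_force: [-0.1, -0.5, -1.4]
width: 0.0319
```

>>> {"fn": "arm_command", "kwargs": {"targets": [0,0,0,0.06,0,0,0.2,0,0,0,0,0,0,0.2]}}

```text
time: 7.17
ee_pos: [0.4691, 0.2648, 0.0441]
eef_rot: [0.744, 0.003, -0.668, 0.003]
ft_force: [0.2, 0.2, -1.5]
width: 0.0318
```

>>> {"fn": "arm_command", "kwargs": {"targets": [0,0,0,0.06,0,0,0.2,0,0,0,0,0,0,0.2]}}

```text
time: 7.33
ee_pos: [0.4695, 0.2651, 0.0441]
eef_rot: [0.744, 0.002, -0.668, 0.003]
ft_force: [0.6, 0.1, -1.2]
width: 0.0319
```

>>> {"fn": "arm_command", "kwargs": {"targets": [0,0,0,0.12,0,0,0.2,0,0,0,0.06,0,0,0.2]}}

```text
time: 7.5
ee_pos: [0.4705, 0.2654, 0.0425]
eef_rot: [0.745, 0.002, -0.667, 0.003]
ft_force: [-15.6, -7.2, 28.1]
width: 0.0316
```

Run:
```python
from h import *
go([.466,.2645,.044],frame(.01,.105,flip=True))
im=camera("wrist");cv2.imwrite("pics/w3.png",im[:,:,::-1])
im=camera("scene");cv2.imwrite("pics/s3.png",cv2.resize(im[120:210,165:295,::-1],None,fx=5,fy=5,interpolation=cv2.INTER_CUBIC))
```

```text
t 7.5 at [0.471 0.265 0.043] turn [-0.003 -0.007 -0.004] shift now-axes [-0.078  0.034  0.173] shift goal-axes [-0.077  0.033  0.174] w 0.0316 F [-15.562  -7.223  28.103]
```

View pics/w3.png

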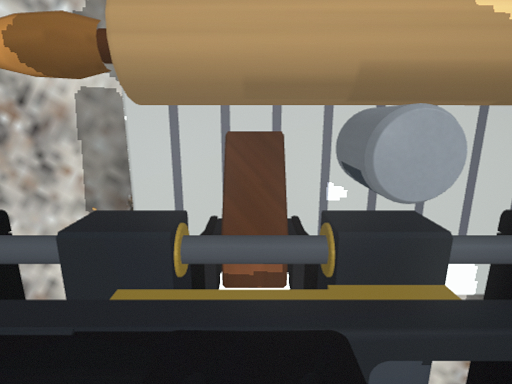

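View pics/s3.png

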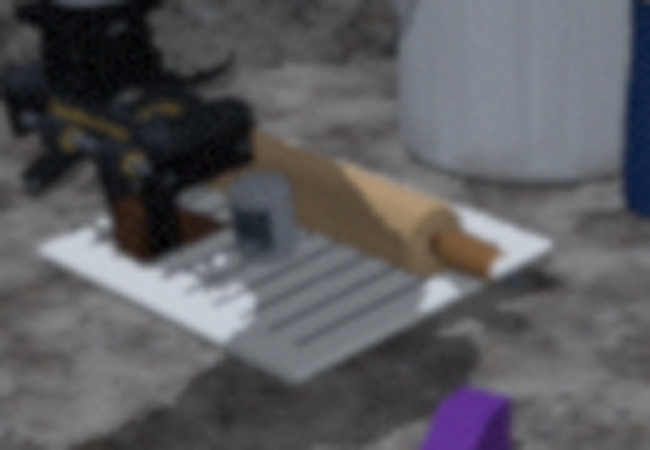

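>>> {"fn": "arm_command", "kwargs": {"targets": [0,0,0,-0.06,0,-0.1,0.2,0,0,0,0,0,-0.2,0.2,0,0,0,0,0,-0.2,0.2,0,0,0,0,0,-0.1,0.2,0,0,0,0,0,0,0.2]}}

```text
time: 8.02
ee_pos: [0.487, 0.2655, 0.0457]
eef_rot: [0.745, 0.002, -0.667, 0.003]
ft_force: [-0.8, 0.1, -2.0]
width: 0.0318
```

Run:
```python
from h import *
go([.493,.2645,.0466],frame(.01,.105,flip=True))
im=camera("wrist");cv2.imwrite("pics/w4.png",im[:,:,::-1])
```

```text
t 8.02 at [0.487 0.265 0.046] turn [-0.003 -0.008 -0.004] shift now-axes [-0.008  0.041 -0.243] shift goal-axes [-0.01   0.042 -0.243] w 0.0318 F [-0.795  0.119 -1.953]
```

View pics/w4.png

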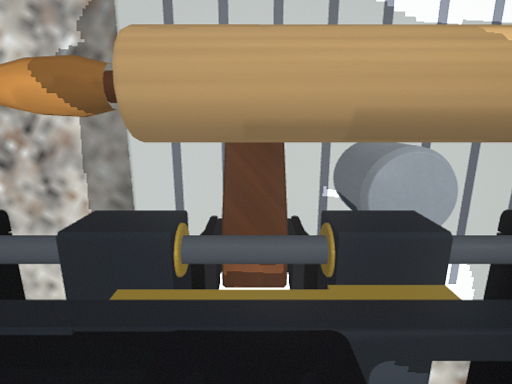

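>>> {"fn": "arm_command", "kwargs": {"targets": [0,0,0,0,0,-0.15,0.2,0,0,0,0,0,-0.05,0.2,0,0,0,0,0,0,0.2]}}

```text
time: 8.32
ee_pos: [0.4918, 0.2653, 0.0455]
eef_rot: [0.745, 0.002, -0.667, 0.003]
ft_force: [-0.5, 0.1, -0.9]
width: 0.0318
```

```bash
cat > e.py <<'E'
from h import *
import sys
go([.493,.2645,.0466],frame(.01,.105,flip=True))
im=camera("wrist");cv2.imwrite(f"pics/{sys.argv[1]}.png",im[:,:,::-1])
h=cv2.cvtColor(im,cv2.COLOR_RGB2HSV)
for n in ("w3","w4",sys.argv[1]):
    b=cv2.imread(f"pics/{n}.png").astype(float)
    for c in (190,208): 
        col=b[60:200,c-5:c+6].mean(1); s=col[:,2]-col[:,0] # wood vs white
        k=np.argmin(np.diff(cv2.GaussianBlur(s[:,None],(1,3),0)[:,0])); 
        m=s[:20].mean(); hi=np.where(s>m/2)[0]; print(n,c,k+60, 60+hi.max())
E
python3 e.py w5
```

```text
t 8.32 at [0.492 0.265 0.045] turn [-0.003 -0.006 -0.004] shift now-axes [-0.039  0.033 -0.053] shift goal-axes [-0.04   0.033 -0.053] w 0.0318 F [-0.49   0.114 -0.942]
w3 190 104 104
w3 208 104 104
w4 190 141 141
w4 208 141 141
w5 190 152 151
w5 208 152 151
```

>>> {"fn": "arm_command", "kwargs": {"targets": [0,0,0,0,0,-0.1,0.2,0,0,0,0,0,0,0.2]}}

```text
time: 8.53
ee_pos: [0.4943, 0.2653, 0.0457]
eef_rot: [0.745, 0.002, -0.667, 0.004]
ft_force: [-0.3, 0.1, -1.5]
width: 0.0318
```

```bash
python3 e.py w6|grep -v w[34]
```

```text
t 8.53 at [0.494 0.265 0.046] turn [-0.003 -0.006 -0.004] shift now-axes [-0.041  0.032  0.046] shift goal-axes [-0.041  0.032  0.046] w 0.0318 F [-0.298  0.073 -1.459]
w6 190 157 157
w6 208 157 157
```

>>> {"fn": "arm_command", "kwargs": {"targets": [0,0,0,0,0,-0.1,0.2,0,0,0,0,0,0,0.2]}}

```text
time: 8.75
ee_pos: [0.4963, 0.2655, 0.0458]
eef_rot: [0.745, 0.002, -0.667, 0.004]
ft_force: [-0.2, 0.4, -1.0]
width: 0.0315
```

```bash
python3 e.py w7|grep -v w[34]
```

```text
t 8.75 at [0.496 0.265 0.046] turn [-0.002 -0.006 -0.004] shift now-axes [-0.044  0.037  0.129] shift goal-axes [-0.044  0.037  0.13 ] w 0.0315 F [-0.21   0.388 -1.043]
w7 190 161 161
w7 208 161 161
```

>>> {"fn": "arm_command", "kwargs": {"targets": [0,0,0,0,0,-0.1,0.2,0,0,0,0,0,0,0.2]}}

```text
time: 8.97
ee_pos: [0.4983, 0.2655, 0.0459]
eef_rot: [0.744, 0.002, -0.668, 0.004]
ft_force: [-0.7, -0.5, -1.3]
width: 0.032
```

```bash
python3 e.py w8|grep -v w[34]
```

```text
t 8.97 at [0.498 0.265 0.046] turn [-0.002 -0.004 -0.005] shift now-axes [-0.051  0.038  0.208] shift goal-axes [-0.051  0.038  0.208] w 0.032 F [-0.722 -0.485 -1.291]
w8 190 161 161
w8 208 161 161
```

>>> {"fn": "arm_command", "kwargs": {"targets": [0,0,0,0,0,-0.1,0.2,0,0,0,0,0,0,0.2]}}

```text
time: 9.18
ee_pos: [0.5002, 0.2656, 0.046]
eef_rot: [0.744, 0.002, -0.668, 0.004]
ft_force: [0.8, -0.9, -1.1]
width: 0.0319
```

```bash
python3 e.py w9|grep -v w[34]
```

```text
t 9.18 at [0.5   0.266 0.046] turn [-0.001 -0.003 -0.005] shift now-axes [-0.056  0.043  0.285] shift goal-axes [-0.056  0.042  0.285] w 0.0319 F [ 0.802 -0.925 -1.056]
w9 190 161 161
w9 208 161 161
```

>>> {"fn": "arm_command", "kwargs": {"targets": [0,0,0,0.05,0,0,0.2,0,0,0,0,0,0,0.2]}}

```text
time: 9.4
ee_pos: [0.5003, 0.2657, 0.0461]
eef_rot: [0.744, 0.001, -0.668, 0.005]
ft_force: [-0.0, 0.4, -1.6]
width: 0.0317
```

>>> {"fn": "arm_command", "kwargs": {"targets": [0,0,0,0,0,0,0.45,0,0,0,0,0,0,0.48,0,0,0,0,0,0,0.48,0,0,0,0,0,0,0.48]}}

```text
time: 9.73
ee_pos: [0.5015, 0.2661, 0.0468]
eef_rot: [0.745, 0.002, -0.667, 0.004]
ft_force: [-0.5, 0.3, -0.3]
width: 0.0411
```

```bash
python3 e.py w10|grep -v w[34]
```

```text
t 9.73 at [0.501 0.266 0.047] turn [-0.002 -0.007 -0.005] shift now-axes [-0.028  0.06   0.339] shift goal-axes [-0.027  0.059  0.339] w 0.0411 F [-0.548  0.292 -0.284]
w10 190 164 164
w10 208 165 164
```

View pics/w10.png

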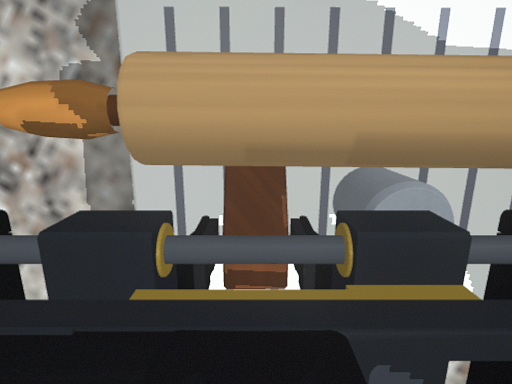

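>>> {"fn": "arm_command", "kwargs": {"targets": [0,0,0,-0.3,0,0,0.48,0,0,0,-0.6,0,0,0.48,0,0,0,-0.9,0,0,0.48,0,0,0,-0.9,0,0,0.48,0,0,0,-0.9,0,0,0.5,0,0,0,-0.4,0,0,0.6,0,0,0,0,0,0,0.6]}}

```text
time: 10.37
ee_pos: [0.4887, 0.2672, 0.1554]
eef_rot: [0.745, 0.003, -0.667, 0.005]
ft_force: [0.6, 0.5, 0.1]
width: 0.0496
```

```bash
python3 e.py w11|grep -v w[34]
python3 - <<'E'
from h import *
im=camera("top");cv2.imwrite("pics/t2.png",cv2.resize(im[110:220,60:220,::-1],None,fx=5,fy=5,interpolation=cv2.INTER_CUBIC))
E
```

```text
t 10.37 at [0.489 0.267 0.155] turn [ 0.001 -0.007 -0.004] shift now-axes [4.343 0.097 0.311] shift goal-axes [4.344 0.11  0.288] w 0.0496 F [0.566 0.458 0.079]
w11 190 142 143
w11 208 143 144
```

View pics/w11.png

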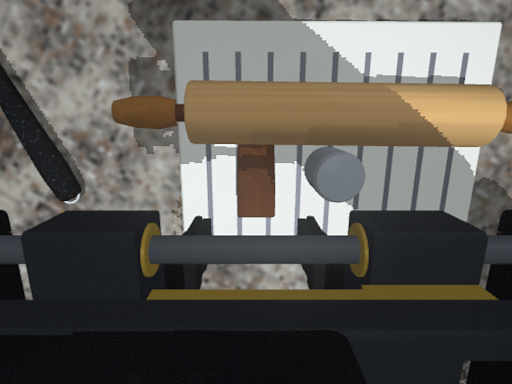

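View pics/t2.png

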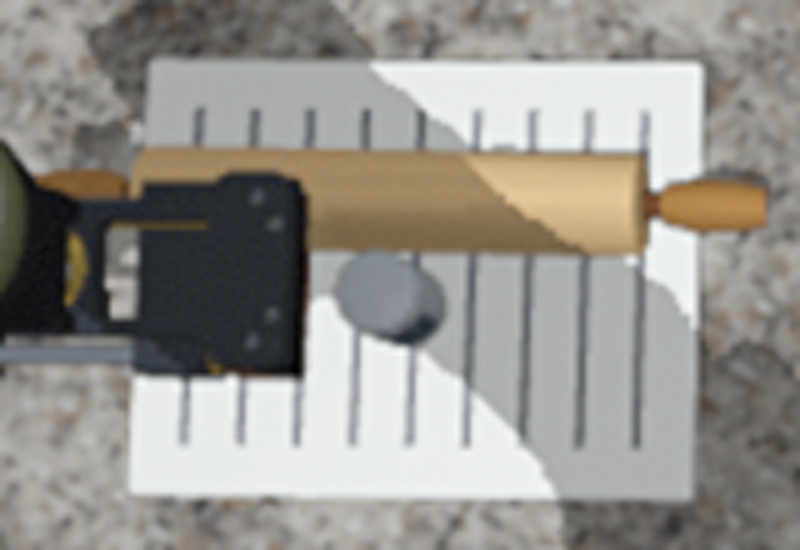

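Run:
```python
from h import *
a=cv2.imread("pics/w11.png")
cv2.imwrite("pics/w11z.png",cv2.resize(a[130:225,220:380],None,fx=5,fy=5,interpolation=cv2.INTER_CUBIC))
```

View pics/w11z.png

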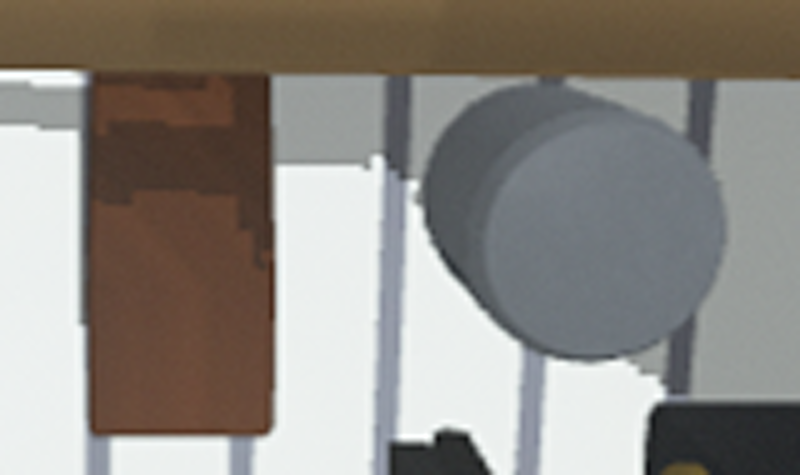

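Run:
```python
from h import *
st=read_state()
f=lambda p:np.array(p,float)/5+[220,130]-.4
print("tintop",ray("wrist",f([[604,238],[484,238],[725,238],[604,117],[604,359]]),.0705,st))
print("tinbase left",ray("wrist",f([[421,190]]),.020,st))
w=ray("wrist",f([[90,434],[273,434]]),.0145+.036,st);print("wedge",w)
```

```text
tintop [[0.521 0.2   0.071]
 [0.521 0.219 0.071]
 [0.521 0.182 0.071]
 [0.539 0.201 0.071]
 [0.502 0.199 0.071]]
tinbase left [[0.525 0.22  0.02 ]]
wedge [[0.485 0.28  0.05 ]
 [0.485 0.249 0.05 ]]
```

>>> {"fn": "arm_command", "kwargs": {"targets": [0,-0.007,-0.004,0.2,0.9,-0.4,0.6,0,0,0,0,0.9,-0.4,0.6,0,0,0,0,0.7,-0.3,0.6,0,0,0,0,0,0,0.6,0,0,0,0,0,0,0.6]}}

```text
time: 10.88
ee_pos: [0.5148, 0.2013, 0.1443]
eef_rot: [0.739, 0.004, -0.673, 0.005]
ft_force: [-0.3, 0.5, -0.2]
width: 0.052
```

Run:
```python
from h import *
go([.522,.1995,.0554],frame(.01,.105,flip=True))
```

```text
t 10.88 at [0.515 0.201 0.144] turn [ 0.004  0.014 -0.003] shift now-axes [3.566 0.067 0.048] shift goal-axes [3.565 0.076 0.088] w 0.052 F [-0.275  0.54  -0.223]
```

Check with a picture before descending.

>>> {"fn": "arm_command", "kwargs": {"targets": [0.004,0.014,0,0.4,0.07,0.08,0.6,0,0,0,0.5,0,0,0.6,0,0,0,0,0,0,0.6]}}

```text
time: 11.13
ee_pos: [0.5139, 0.1996, 0.118]
eef_rot: [0.742, 0.003, -0.67, 0.004]
ft_force: [-0.8, -0.7, -0.7]
width: 0.0522
```

Run:
```python
from h import *
go([.522,.1995,.0554],frame(.01,.105,flip=True))
cv2.imwrite("pics/w12.png",camera("wrist")[:,:,::-1])
```

```text
t 11.13 at [0.514 0.2   0.118] turn [-0.     0.004 -0.004] shift now-axes [ 2.523  0.001 -0.07 ] shift goal-axes [ 2.523  0.008 -0.061] w 0.0522 F [-0.822 -0.669 -0.718]
```

View pics/w12.png

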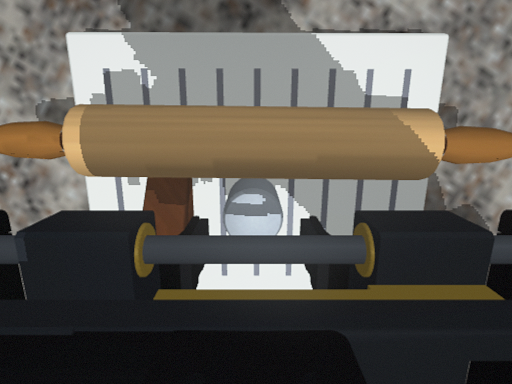

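>>> {"fn": "arm_command", "kwargs": {"targets": [0,0.004,0,0.5,0,-0.06,0.6,0,0,0,0.6,0,0,0.6,0,0,0,0.3,0,0,0.6,0,0,0,0,0,0,0.6]}}

```text
time: 11.52
ee_pos: [0.5192, 0.2025, 0.0821]
eef_rot: [0.743, 0.005, -0.669, 0.005]
ft_force: [0.2, 0.2, -0.1]
width: 0.0521
```

Run:
```python
from h import *
go([.522,.1995,.0554],frame(.01,.105,flip=True))
```

```text
t 11.52 at [0.519 0.203 0.082] turn [ 0.004 -0.    -0.001] shift now-axes [1.074 0.122 0.003] shift goal-axes [1.074 0.123 0.003] w 0.0521 F [ 0.221  0.196 -0.082]
```

>>> {"fn": "arm_command", "kwargs": {"targets": [0.004,0,0,0,0.12,0,0.6,0,0,0,0.4,0,0,0.6,0,0,0,0.35,0,0,0.6,0,0,0,0,0,0,0.6]}}

```text
time: 11.85
ee_pos: [0.5219, 0.2001, 0.0627]
eef_rot: [0.744, 0.004, -0.669, 0.004]
ft_force: [-0.4, -0.1, -0.2]
width: 0.0525
```

Run:
```python
from h import *
go([.522,.1995,.0554],frame(.01,.105,flip=True))
```

```text
t 11.85 at [0.522 0.2   0.063] turn [ 0.001 -0.001 -0.   ] shift now-axes [0.292 0.024 0.027] shift goal-axes [0.292 0.024 0.026] w 0.0525 F [-0.391 -0.053 -0.192]
```

>>> {"fn": "arm_command", "kwargs": {"targets": [0,0,0,0.28,0.03,0.03,0.6,0,0,0,0,0,0,0.55,0,0,0,0,0,0,0.5,0,0,0,0,0,0,0.45,0,0,0,0,0,0,0.3,0,0,0,0,0,0,0.3,0,0,0,0,0,0,0.3], "newtons": 20}}

```text
time: 12.43
ee_pos: [0.5219, 0.1993, 0.0551]
eef_rot: [0.744, 0.004, -0.669, 0.004]
ft_force: [-0.1, 0.4, -0.9]
width: 0.0413
```

Run:
```python
from h import *
go([.522,.1995,.0554],frame(.01,.105,flip=True))
cv2.imwrite("pics/w13.png",camera("wrist")[:,:,::-1])
```

```text
t 12.43 at [0.522 0.199 0.055] turn [ 0.001 -0.001 -0.   ] shift now-axes [-0.013 -0.007 -0.005] shift goal-axes [-0.013 -0.007 -0.005] w 0.0413 F [-0.127  0.353 -0.883]
```

View pics/w13.png

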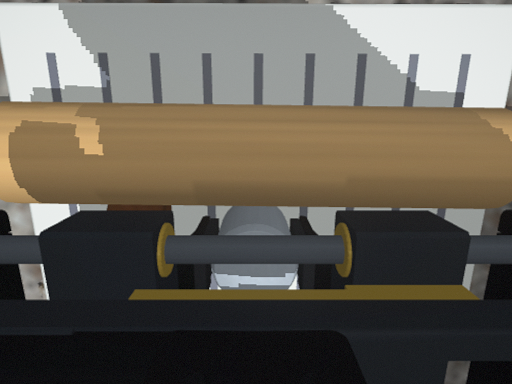

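>>> {"fn": "arm_command", "kwargs": {"targets": [0,0,0,-0.05,0,0.1,0.3,0,0,0,-0.3,0,0.15,0.3,0,0,0,-0.6,0,0.1,0.3,0,0,0,-0.8,0,0,0.3,0,0,0,-0.8,0,0,0.3,0,0,0,-0.4,0,0,0.3,0,0,0,0,0,0,0.3]}}

```text
time: 13.07
ee_pos: [0.5016, 0.1993, 0.1313]
eef_rot: [0.743, 0.004, -0.67, 0.004]
ft_force: [0.3, 0.1, -0.8]
width: 0.0403
```

Run:
```python
from h import *
go([.470,-.355,.12],frame(-.04,0,flip=True))
cv2.imwrite("pics/w14.png",camera("wrist")[:,:,::-1])
```

```text
t 13.07 at [0.502 0.199 0.131] turn [ 0.066 -0.132  0.002] shift now-axes [ 0.317 22.155  1.567] shift goal-axes [ 0.451 22.204  0.376] w 0.0403 F [ 0.298  0.138 -0.791]
```

View pics/w14.png

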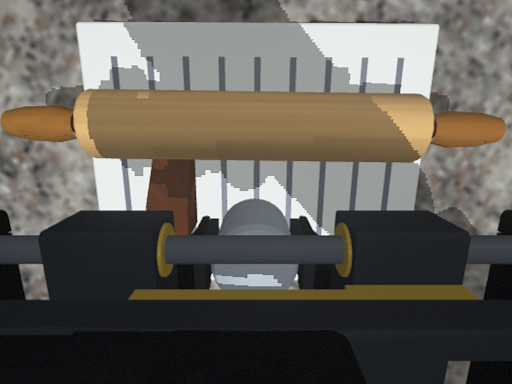

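>>> {"fn": "arm_command", "kwargs": {"targets": [0.02,-0.033,0,0,0.7,0.3,0.3,0.02,-0.033,0,0,0.9,0.2,0.3,0.02,-0.033,0,0,0.95,0.1,0.3,0,-0.033,0,0,0.95,0,0.3,0,0,0,0,0.95,0,0.3,0,0,0,0,0.95,0,0.3,0,0,0,0,0.95,0,0.3,0,0,0,0,0.95,0,0.3,0,0,0,0,0.95,0,0.3,0,0,0,0,0.95,0,0.3,0,0,0,0,0.95,0,0.3,0,0,0,0,0.95,0,0.3]}}

```text
time: 14.12
ee_pos: [0.4714, -0.0856, 0.1165]
eef_rot: [-0.701, 0.008, 0.713, 0.012]
ft_force: [0.9, 0.4, -0.4]
width: 0.0406
```

Run:
```python
from h import *
go([.470,-.355,.12],frame(-.04,0,flip=True))
```

```text
t 14.12 at [ 0.471 -0.086  0.116] turn [0.015 0.023 0.005] shift now-axes [-0.192 10.773 -0.244] shift goal-axes [-0.142 10.77  -0.373] w 0.0406 F [ 0.88   0.395 -0.393]
```

>>> {"fn": "arm_command", "kwargs": {"targets": [0.015,0.02,0.005,-0.1,0.95,-0.03,0.3,0,0,0,-0.1,0.95,-0.03,0.3,0,0,0,0,0.95,-0.03,0.3,0,0,0,0,0.95,-0.03,0.3,0,0,0,0,0.95,-0.03,0.3,0,0,0,0,0.95,-0.03,0.3,0,0,0,0,0.95,-0.03,0.3,0,0,0,0,0.95,-0.03,0.3,0,0,0,0,0.95,-0.03,0.3,0,0,0,0,0.95,0,0.3,0,0,0,0,0,0,0.3,0,0,0,0,0,0,0.3]}}

```text
time: 15.12
ee_pos: [0.4577, -0.3404, 0.1051]
eef_rot: [-0.699, 0.017, 0.714, 0.018]
ft_force: [0.2, 0.7, -1.3]
width: 0.0404
```

Run:
```python
from h import *
go([.472,-.355,.12],frame(-.04,0,flip=True))
st=read_state();cv2.imwrite("pics/w15.png",camera("wrist")[:,:,::-1])
im=camera("top");cv2.imwrite("pics/t3.png",im[:,:,::-1])
```

```text
t 15.12 at [ 0.458 -0.34   0.105] turn [-0.012  0.027  0.003] shift now-axes [-0.608  0.553 -0.587] shift goal-axes [-0.594  0.56  -0.595] w 0.0404 F [ 0.184  0.707 -1.305]
```

View pics/w15.png

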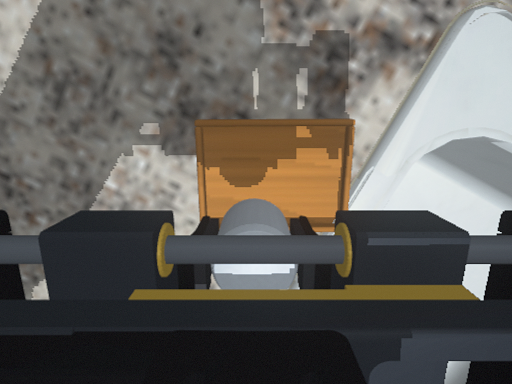

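View pics/t3.png

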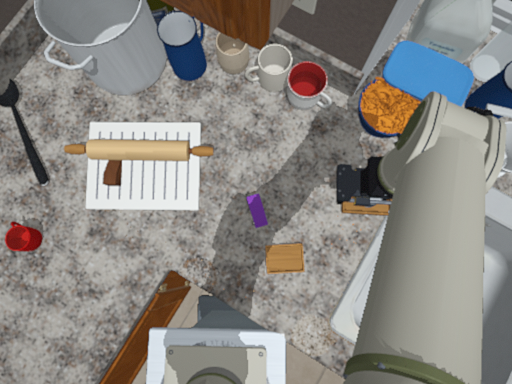

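Run:
```python
from h import *
st=read_state()
c=ray("wrist",[[196,120],[354,119]],.016,st);print(c)
d=c[1]-c[0];n=np.array([d[1],-d[0],0])/np.linalg.norm(d);print(np.linalg.norm(d), c.mean(0)+n*.045, np.arctan2(d[0],-d[1]))
```

```text
[[ 0.523 -0.3    0.016]
 [ 0.518 -0.417  0.016]]
0.11642975555663425 [ 0.476 -0.357  0.016] -0.0419589729532398
```

>>> {"fn": "arm_command", "kwargs": {"targets": [-0.012,0.027,0.003,0,0.6,-0.6,0.3,0,0,0,0,0,0,0.3,0,0,0,0.5,0,0,0.3,0,0,0,0.6,0,0,0.3,0,0,0,0.4,0,0,0.3,0,0,0,0,0,0,0.3]}}

```text
time: 15.72
ee_pos: [0.4742, -0.3489, 0.0656]
eef_rot: [0.707, -0.011, -0.707, -0.011]
ft_force: [0.5, -1.1, -1.3]
width: 0.0402
```

Run:
```python
from h import *
go([.473,-.356,.040],frame(-.04,0,flip=True))
```

```text
t 15.72 at [ 0.474 -0.349  0.066] turn [ 0.011 -0.     0.002] shift now-axes [1.023 0.286 0.039] shift goal-axes [1.023 0.285 0.036] w 0.0402 F [ 0.476 -1.094 -1.342]
```

>>> {"fn": "arm_command", "kwargs": {"targets": [0.01,0,0,0.1,0.2,0.03,0.3,0,0,0,0.4,0,0,0.3,0,0,0,0.25,0,0,0.3,0,0,0,0,0,0,0.3]}}

```text
time: 16.05
ee_pos: [0.4738, -0.3528, 0.0461]
eef_rot: [0.707, -0.013, -0.707, -0.014]
ft_force: [-0.2, -0.4, -1.9]
width: 0.0402
```

Run:
```python
from h import *
go([.473,-.356,.040],frame(-.04,0,flip=True))
```

```text
t 16.05 at [ 0.474 -0.353  0.046] turn [ 0.003 -0.     0.002] shift now-axes [0.245 0.128 0.027] shift goal-axes [0.245 0.128 0.027] w 0.0402 F [-0.219 -0.358 -1.931]
```

>>> {"fn": "arm_command", "kwargs": {"targets": [0,0,0,0.1,0,0,0.3,0,0,0,0,0,0,0.3]}}

```text
time: 16.22
ee_pos: [0.4738, -0.3528, 0.0433]
eef_rot: [0.707, -0.013, -0.707, -0.014]
ft_force: [-0.1, 1.3, -1.7]
width: 0.0403
```

>>> {"fn": "arm_command", "kwargs": {"targets": [0,0,0,0.08,0,0,0.3,0,0,0,0,0,0,0.3]}}

```text
time: 16.38
ee_pos: [0.474, -0.353, 0.0415]
eef_rot: [0.707, -0.013, -0.707, -0.014]
ft_force: [0.2, 1.0, -1.6]
width: 0.0407
```

>>> {"fn": "arm_command", "kwargs": {"targets": [0,0,0,0.06,0,0,0.3]}}

```text
time: 16.47
ee_pos: [0.4743, -0.3532, 0.0404]
eef_rot: [0.707, -0.013, -0.706, -0.014]
ft_force: [0.5, 0.1, -1.0]
width: 0.0406
```

>>> {"fn": "arm_command", "kwargs": {"targets": [0,0,0,0.06,0,0,0.3]}}

```text
time: 16.55
ee_pos: [0.4745, -0.3532, 0.0393]
eef_rot: [0.708, -0.013, -0.706, -0.014]
ft_force: [-8.1, 5.1, 19.2]
width: 0.0408
```

>>> {"fn": "arm_command", "kwargs": {"targets": [0,0,0,0.06,0,0,0.3]}}

```text
time: 16.63
ee_pos: [0.4745, -0.3532, 0.0393]
eef_rot: [0.707, -0.013, -0.707, -0.014]
ft_force: [-9.7, 6.3, 26.5]
width: 0.0404
```

Tin is on the tray floor at the expected height; ease the pressure and release.

>>> {"fn": "arm_command", "kwargs": {"targets": [0,0,0,-0.02,0,0,0.3,0,0,0,0,0,0,0.5,0,0,0,0,0,0,0.6,0,0,0,0,0,0,0.65,0,0,0,0,0,0,0.65,0,0,0,-0.3,0,0,0.65,0,0,0,-0.6,0,0,0.65,0,0,0,-0.8,0,0,0.65,0,0,0,-0.8,0,0,0.65,0,0,0,-0.8,0,0,0.65,0,0,0,-0.8,0,0,0.65,0,0,0,0,0,0,0.65]}}

```text
time: 17.63
ee_pos: [0.4744, -0.3528, 0.1491]
eef_rot: [0.707, -0.013, -0.707, -0.014]
ft_force: [0.5, -0.8, 0.3]
width: 0.0569
```

Run:
```python
from h import *
go([.473,-.356,.040],frame(-.04,0,flip=True))
cv2.imwrite("pics/w16.png",camera("wrist")[:,:,::-1])
im=camera("top")[:,:,::-1];cv2.imwrite("pics/t4.png",cv2.resize(im[110:220,60:220],None,fx=5,fy=5,interpolation=cv2.INTER_CUBIC))
im=camera("scene")[:,:,::-1];cv2.imwrite("pics/s4.png",cv2.resize(im[130:270,165:385],None,fx=3.6,fy=3.6,interpolation=cv2.INTER_CUBIC))
```

```text
t 17.63 at [ 0.474 -0.353  0.149] turn [ 0.003 -0.002  0.001] shift now-axes [4.364 0.135 0.054] shift goal-axes [4.365 0.131 0.049] w 0.0569 F [ 0.454 -0.785  0.265]
```

View pics/w16.png

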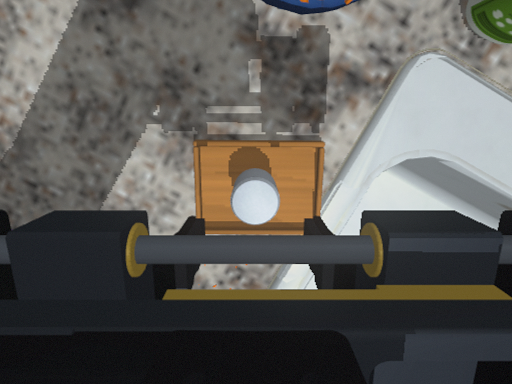

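View pics/t4.png

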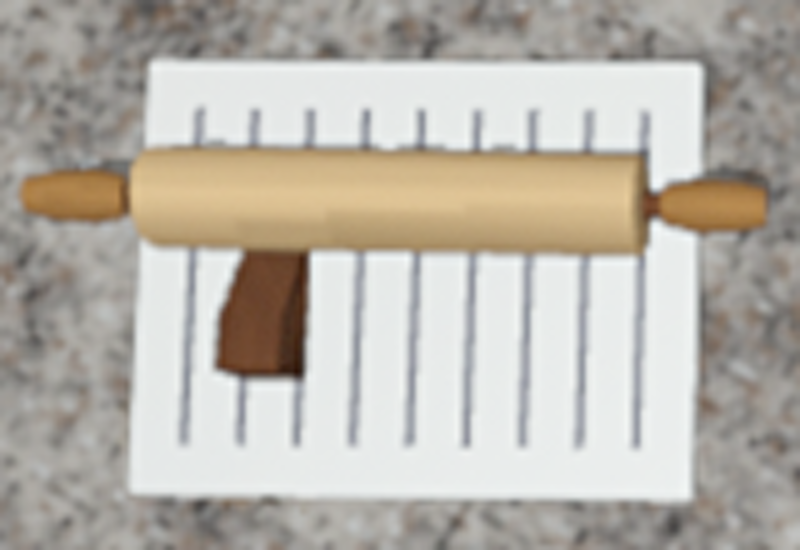

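View pics/s4.png

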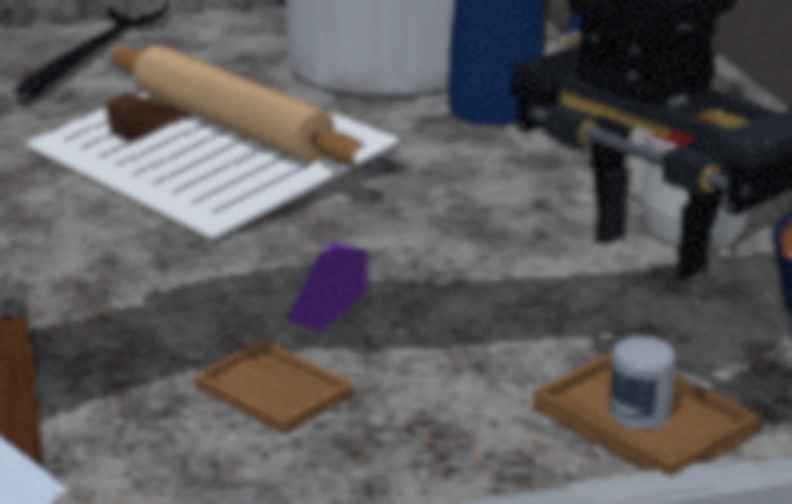

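>>> {"fn": "arm_command", "kwargs": {"targets": [0,0,0,0,0,0,0.65,0,0,0,0,0,0,0.65,0,0,0,0,0,0,0.65,0,0,0,0,0,0,0.65,0,0,0,0,0,0,0.65,0,0,0,0,0,0,0.65,0,0,0,0,0,0,0.65,0,0,0,0,0,0,0.65,0,0,0,0,0,0,0.65,0,0,0,0,0,0,0.65,0,0,0,0,0,0,0.65,0,0,0,0,0,0,0.65]}}

```text
time: 18.78
ee_pos: [0.4705, -0.3504, 0.1398]
eef_rot: [-0.704, 0.01, 0.71, 0.016]
ft_force: [0.2, 0.2, 0.1]
width: 0.0569
```

Run:
```python
from h import *
im=camera("top")[:,:,::-1];b=cv2.resize(im[110:220,60:220],None,fx=5,fy=5,interpolation=cv2.INTER_CUBIC)
a=cv2.imread("pics/t4.png");d=cv2.absdiff(a,b)
print(d.max(),d.mean())
f=lambda p:np.array(p,float)/5+[60,110]-.4
print(ray("top",f([[140,196],[640,202]]),.052), ray("top",f([[130,205],[648,207]]),.052))
close_job()
```

```text
10 0.5342689393939394
[[0.569 0.324 0.052]
 [0.57  0.081 0.052]] [[0.565 0.328 0.052]
 [0.568 0.077 0.052]]
the job is handed in; nothing more can be done
```

I placed the brown wedge flat on the board beside the tin, pushed its toe about 4 mm past first contact with the low side of the pin, and let go. Only then did I lift the tin away and stand it upright in the 90 x 120 mm tray. The job was handed in at about 19 s of the 58 s allowed.

**Last checks:**
- **Pin:** it lies about 2–4 mm uphill of where it started, turned by well under 0.05 rad. Two top views over a second apart showed no movement. I have no direct reading of the force between wedge and pin, but with the tin gone the wedge is all that holds it.
- **Tin:** it stands upright near the middle of the tray. The last moves down met the tray floor at the expected height, and the release was clean.
- **Gripper:** it is open and clear of everything, about 0.14 m above the work surface.

**What disagreed:**
- **Tin position:** the top and wrist cameras differed by about 3–5 mm. I used values in between and checked from above before gripping.
- **Wedge seating:** pressing the wedge onto the board and the tin into the tray gave short forces of roughly 30 N on the wrist. My last small press on the wedge before letting go showed no rise in force, so I judged that it was seated from its height and the later views.

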